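# Shut the polishing-pad case

## Task

Push the lid of the pad case down shut, then swing its four hinged clips over the rim and snap each one fully down, in opposite-corner order so that the seal is squeezed evenly: after the first clip do the one diagonally across from it, then the other two. Press firmly enough to feel each clip snap, but gently: never with more than about 25 N, let go at the end, and leave the bottle, jar and pad beside the case alone.

Things in the scene. Friction and masses are not known exactly. Their poses are not given: they have to be found in the camera images.
- case: The pad case: black tub 240 mm (its x) by 200 mm (its y), 100 mm high, fixed. Origin: centre of its underside, on the work surface; z up. Front = its -x side (nearest the robot), left = its +y side. A grey lid is hinged on the rear rim (axis along y at x = +120, z = 100 mm). Four steel clips are hinged outside its side walls, two on the left and two on the right.
- lid (a joint): Lid angle in rad: 0 = shut flat on the tub, positive = front edge raised (starts 0.25 to 0.45). The lid is a flat plate 25 mm thick; shut, its top is 125 mm above the work surface. Its stiff hinge stays where it is left; a downward push of a few N towards the front edge shuts it.
- lid_front (a point): Point on the lid's top face, middle of its width, 20 mm back from its front edge (224 mm ahead of the hinge axis): a place to push.
- clip_fl (a joint): Angle in rad of the front left clip: 0 = snapped shut flat over the lid, 1.57 = upright, more = leaning outward (starts 1.75 to 2.1). Hinge axis along the case's x, nominally at x = -75, y = 108, z = 133 mm in the case's frame. All four clips are alike. Arm 24 mm wide, 5 mm thick, end 66 mm from its hinge; near its end is an inlaid black thumb pad, 24 mm long, centred 53 mm from the hinge; press on its middle. Shut, the arm's top lies 2.5 mm above the hinge axis.
- clip_fr (a joint): Angle in rad of the front right clip: 0 = snapped shut flat over the lid, 1.57 = upright, more = leaning outward (starts 1.75 to 2.1). Hinge axis along the case's x, nominally at x = -75, y = -108, z = 133 mm in the case's frame. Each clip's hinge is bolted on by hand: its real height is up to 5 mm off the nominal one, its place up to 2 mm. A clip swings freely (under 1 N at its end) and stays where it is left, down to 8 mm above shut.
- clip_rl (a joint): Angle in rad of the rear left clip: 0 = snapped shut flat over the lid, 1.57 = upright, more = leaning outward (starts 1.75 to 2.1). Hinge axis along the case's x, nominally at x = 75, y = 108, z = 133 mm in the case's frame. Over the last 7 mm of travel at the pad a sprung catch resists each clip with a force that peaks at about 7 N some 5 mm above shut, gives way with a snap 2 mm above shut, then the clip lands on a hard rubber stop (about 7 N per mm).
- clip_rr (a joint): Angle in rad of the rear right clip: 0 = snapped shut flat over the lid, 1.57 = upright, more = leaning outward (starts 1.75 to 2.1). Hinge axis along the case's x, nominally at x = 75, y = -108, z = 133 mm in the case's frame. Every clip swings up and inward over the lid, in an arc about its hinge, then down. One not pushed through its snap springs back up by a few mm; one snapped shut stays at 0.
- bottle: Bystander: green bottle, 62 mm across, 190 mm tall, upright. Origin: centre of its underside.
- jar: Bystander: white jar with black cap, 80 mm across, 75 mm tall. Origin: centre of its underside.
- pad: Bystander: yellow foam polishing pad on its backing, 132 mm across, 38 mm tall. Origin: centre of its underside.

How it is judged:
On the way, in this order (a step that is already met when the one before it is completed fails the run):
1. the lid is pushed down shut (all clips still open) (value of joint lid below 0.03 rad and not (value of joint clip_fl below 0.035 rad) and not (value of joint clip_fr below 0.035 rad) and not (value of joint clip_rl below 0.035 rad) and not (value of joint clip_rr below 0.035 rad)), for 0.1 s.
2. a first clip is snapped shut (value of joint any of clip_fl, clip_fr, clip_rl, clip_rr below 0.035 rad), for 0.2 s.
3. the clip diagonally opposite it is snapped shut too ((value of joint each of clip_fl, clip_rr below 0.035 rad or value of joint each of clip_fr, clip_rl below 0.035 rad)), for 0.2 s.
4. a third clip is snapped shut (((value of joint each of clip_fl, clip_rr below 0.035 rad and value of joint any of clip_fr, clip_rl below 0.035 rad) or (value of joint each of clip_fr, clip_rl below 0.035 rad and value of joint any of clip_fl, clip_rr below 0.035 rad))), for 0.2 s.
At the end, for the whole second after the job is handed in: The lid is shut (under 0.03 rad) and all four clips are snapped down (each under 0.035 rad, about 2 mm at its end) (value of joint lid below 0.03 rad and value of joint each of clip_fl, clip_fr, clip_rl, clip_rr below 0.035 rad); the robot touches nothing.
It fails at once if two neighbouring clips are shut before a diagonal pair is (value of joint any of clip_fl, clip_rr below 0.035 rad and value of joint any of clip_fr, clip_rl below 0.035 rad and not (value of joint each of clip_fl, clip_rr below 0.035 rad) and not (value of joint each of clip_fr, clip_rl below 0.035 rad)).
It fails at once if a clip is shut while the lid is up (not (value of joint lid below 0.03 rad) and value of joint any of clip_fl, clip_fr, clip_rl, clip_rr below 0.035 rad).
It fails at once if the robot presses on anything with more than 30 N (contact force between any of the fingers, the arm and anything else above 30 N).
It fails at once if the bottle, jar or pad is moved by more than 20 mm (distance of any of bottle, jar, pad from where it was at the start of the episode above 0.02 m).
It also fails if it takes over 72 s, if anything falls off the work surface, if the arm or the gripper's body presses on something with over 40 N, if the wrist force passes 120 N, or if a joint passes its speed limit or range.

## Robot

A 6-joint arm with a two-finger parallel gripper is mounted at the origin on the work surface. World frame = base frame: x ahead of the robot, y to its left, z up, the work surface at z = 0. Lengths are in m, angles in rad, forces in N, time in s.
With the tool pointing down it reaches from about 0.35 to 0.775 m from the base axis. Payload 5.5 kg.
Tool frame: the origin (TCP) lies at the very end of the fingers, on their centre line; the grasp point (between the pads) lies ctrl.grip_depth behind it (ctrl.grip_depth is the distance from the TCP to the grasp point, in m); z points along the fingers, y is the line along which they close (so a half turn about z gives the same grasp; the last joint's range is limited). The gripper opens to 85 mm and grips with 20 to 120 N. Pads are 22 mm wide; open, the fingers measure 114 mm over their backs; the gripper's body (76 mm by 85 mm) begins 54 mm behind the grasp point. The pads swing forward as they close: fully open they stand 13 mm farther back than shut.
Start: joints at [0.976, 0.313, 0.046, 1.304, 0, 1.431], TCP at [0.253, 0.517, 0.194] pointing down, gripper open.
Joint ranges: [-2.76, 2.76], [-0.86, 1.69], [-1.03, 1.26], [-2.2, 2.34], [-1.47, 1.5], [-3.14, 3.14]. Speed limits (rad/s): [2.57, 2.57, 3.14, 3.14, 3.14, 3.14].

## Interface

Orientations are given as a unit quaternion [x, y, z, w].
In Python, from bench import ctrl gives the robot as it stands.
- The arm moves only by the tool apply_moves, never from a script. Its argument "deltas" is a list of rows, each a list of 7 numbers: the shift along the tool's x, y, z in units of 25 mm (1.0 is 25 mm), then the turn, a rotation vector about the tool's x, y, z in units of 5 degrees (1.0 is 5 degrees), then the gripper command: -1 is fully open, 1 is shut, values between are in proportion. A call has 1 to 8 rows; each row shifts and turns the commanded pose from where the row before left it, along the tool's axes as they then stand; what a row does not reach is not made up. A row lasts 1/12 s, in which the tool goes at most 41.7 mm and 7.16 degrees, less where a joint would pass 70% of its speed; a pose out of reach is approached as far as the arm can. A call is refused whole if a number of a shift passes 1 or a number of a turn 1, either way. A call with a gripper value outside its range is refused whole. The fingers move at their own pace and stop on an object; "grip_force" is the grip in N (left out, the last holds). Time passes only in rows, so rows that do not move let the fingers close. It gives the time, the measured TCP pose, the force, the opening and the grip force at its end, in the units of the state.
- ctrl.get_state(): the state, without advancing time (a new reading comes with each control period).
- ctrl.grab_frame(name): name is "scene" or "side" or "wrist"; returns a dict with "color" (384x512x3 uint8, red, green, blue), "mtx" (3x3 intrinsics, pixels), "k1" (the pictures are not rectified: a ray, as slopes to the right and down, at radius r is drawn at 1 + k1 r^2 times it, then the intrinsics apply), "origin" and "orientation" of the camera in the world. Camera axes: x right, y down, z forward; pixel columns grow to the right and rows downward; lengths in m; the calibration is good to about 2 mm. A picture is of the moment at which its call begins. There is no depth.
- ctrl.sign_off(): hands the job in; it is judged then, once.
Trained networks look in the newest picture that a camera, given by its name, has taken for a name from the list of things; names that differ only in an ending like _2 or _b are one class to them, and where a whole thing is asked for, a point or a joint stands for the part that bears it (a point fixed in the world has none). Each returns a list of dicts, best first, with "confidence" (0 to 1); they miss things now and then, are a little off and sometimes report something else, mostly with a low value. They report only what shows in the picture. A call takes as long as a camera call.
- ctrl.find_in(camera, thing): "uv" ([column, row] in pixels, amid what is visible of it).
The state is a dict: "time_s": time; "joint_positions": joint angles; "dq": joint speeds; "effort": joint torques, N m; "ee_pos": TCP position; "orientation": TCP orientation; "wrist_force": force on the tool from outside, world axes, zero at the start; "wrist_torque": the same for the moment, N m; "opening": finger opening in m; "grip_force": force on a finger pad.
Only numpy, scipy, OpenCV 4.12 (cv2) and the standard library are available. Lean on these libraries where they do the work, as an engineer would, in place of code of your own. Each camera call takes 0.05 s, during which the arm holds its last target. There are 200 camera calls.

## Working session

There is one attempt and no reset: what is moved stays moved. The work goes in short steps, Python scripts to look and compute and a tool call to move; the robot and the scene stay as the last step left them, time stands still between calls to the robot, and variables do not carry over. Pictures are saved under pics/ and viewed, at most 10 in all, crops included, and the job is handed in when it is done.

Besides the shell and the picture viewer there is one more tool, called after "Request:" as name(argument=value, ...) on one line, values as JSON. apply_moves: Moves the arm, as the interface text tells. Its arguments: {"type":"object","properties":{"deltas":{"type":"array","items":{"type":"array","items":{"type":"number"}}},"grip_force":{"type":"number"}},"required":["deltas"]}

```bash
ls; mkdir -p pics; cat > h.py <<'E'
import numpy as np, cv2
from scipy.spatial.transform import Rotation as R
from bench import ctrl
np.set_printoptions(precision=4,suppress=True)
def ray(f,uv):
    K=np.array(f["mtx"]);d=(np.array([uv[0],uv[1]])-K[:2,2])/[K[0,0],K[1,1]]
    s=d.copy()
    for _ in range(20): s=d/(1+f["k1"]*(s@s))
    return np.array(f["origin"]),R.from_quat(f["orientation"]).apply([s[0],s[1],1])
def proj(f,P):
    p=R.from_quat(f["orientation"]).inv().apply(np.atleast_2d(P)-np.array(f["origin"]))
    s=p[:,:2]/p[:,2:];s=s*(1+f["k1"]*(s**2).sum(1,keepdims=True));K=np.array(f["mtx"])
    return s*[K[0,0],K[1,1]]+K[:2,2]
def atz(f,uv,z):
    o,d=ray(f,uv);return o+d*(z-o[2])/d[2]
def tri(fs,uvs):
    A=np.zeros((3,3));b=np.zeros(3)
    for f,uv in zip(fs,uvs):
        o,d=ray(f,uv);d/=np.linalg.norm(d);M=np.eye(3)-np.outer(d,d);A+=M;b+=M@o
    return np.linalg.solve(A,b)
E
python3 - <<'E'
from h import *
fs={}
for n in ["scene","side","wrist"]:
    f=ctrl.grab_frame(n);fs[n]=f;cv2.imwrite(f"pics/{n}0.png",cv2.resize(f["color"][...,::-1],None,fx=1.5,fy=1.5))
    print(n,f["mtx"],f["k1"],f["origin"],f["orientation"])
    np.save(f"pics/{n}0.npy",f,allow_pickle=True)
    for t in ["case","lid","lid_front","clip_fl","clip_fr","clip_rl","clip_rr","bottle","jar","pad"]:
        print(n,t,[(np.round(r["uv"]),round(r["confidence"],2)) for r in ctrl.find_in(n,t)][:5])
print(ctrl.get_state())
E
```

```text
pics
scene [[438.5487   0.     262.2117]
 [  0.     438.5487 181.1994]
 [  0.       0.       1.    ]] -0.06114819714219613 [1.3589 0.5131 0.9831] [ 0.4543  0.799  -0.3465 -0.1874]
scene case [(array([267., 190.]), 0.72)]
scene lid [(array([266., 180.]), 0.88)]
scene lid_front [(array([269., 182.]), 0.77)]
scene clip_fl [(array([317., 169.]), 0.49)]
scene clip_fr []
scene clip_rl [(array([290., 200.]), 0.5)]
scene clip_rr [(array([221., 168.]), 0.42)]
scene bottle [(array([364., 249.]), 0.97), (array([268., 190.]), 0.65)]
scene jar [(array([186., 131.]), 0.89)]
scene pad [(array([148., 169.]), 0.79)]
side [[417.0964   0.     260.9709]
 [  0.     417.0964 192.7309]
 [  0.       0.       1.    ]] -0.10143883823756394 [ 0.1694 -0.9532  0.9456] [ 0.88   -0.1755  0.0826 -0.4335]
side case [(array([261., 197.]), 0.87), (array([261., 179.]), 0.68)]
side lid [(array([264., 182.]), 0.66)]
side lid_front [(array([260., 181.]), 0.95), (array([300., 193.]), 0.18)]
side clip_fl []
side clip_fr [(array([246., 205.]), 0.58)]
side clip_rl [(array([271., 154.]), 0.57), (array([344., 301.]), 0.52)]
sid
[... 258 characters left out ...]
0.551  0.3728] [0.8384 0.5235 0.0804 0.1287]
wrist case []
wrist lid []
wrist lid_front []
wrist clip_fl []
wrist clip_fr []
wrist clip_rl []
wrist clip_rr []
wrist bottle []
wrist jar []
wrist pad []
{'time_s': 1.65, 'joint_positions': array([ 0.9764,  0.3132,  0.0461,  1.3036, -0.    ,  1.4312]), 'dq': array([ 0.0004, -0.0008, -0.002 ,  0.0005, -0.0012, -0.0012]), 'effort': array([  0.0002, -48.0462,  29.8806,   0.0004,  -0.0001,   0.    ]), 'ee_pos': array([0.2526, 0.5166, 0.1936]), 'orientation': array([0.2255, 0.9743, 0.    , 0.    ]), 'wrist_force': array([-0.1774,  0.8016, -0.1793]), 'wrist_torque': array([-0.0237,  0.0248,  0.0009]), 'grip_force': 0.0, 'opening': 0.08500136867388139}
```

View pictures.

```bash
python3 - <<'E'
from h import *
for n,(x,y) in {"scene":(150,90),"side":(190,90)}.items():
    f=np.load(f"pics/{n}0.npy",allow_pickle=True).item()
    cv2.imwrite(f"pics/{n}_c.png",cv2.resize(f["color"][y:y+150,x:x+200,::-1],None,fx=4,fy=4,interpolation=cv2.INTER_CUBIC))
E
```

```text
(no output)
```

View pics/scene_c.png

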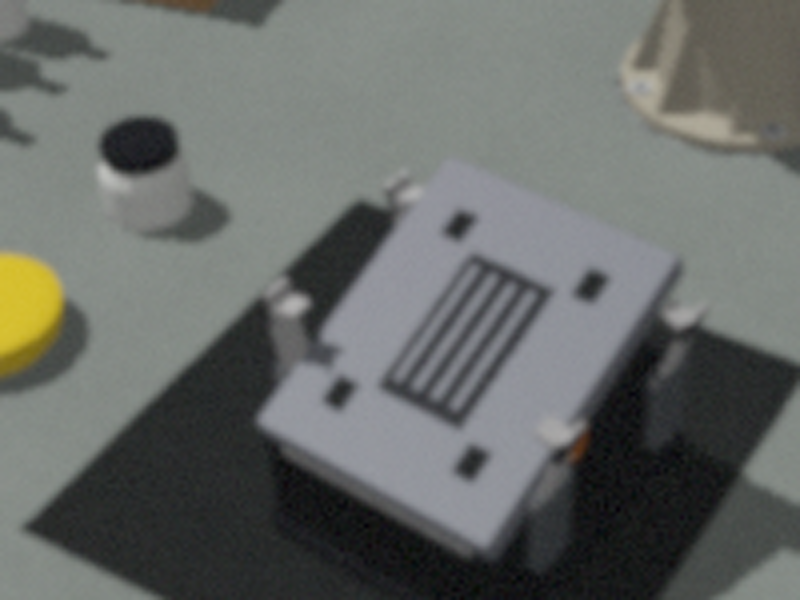

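View pics/side_c.png

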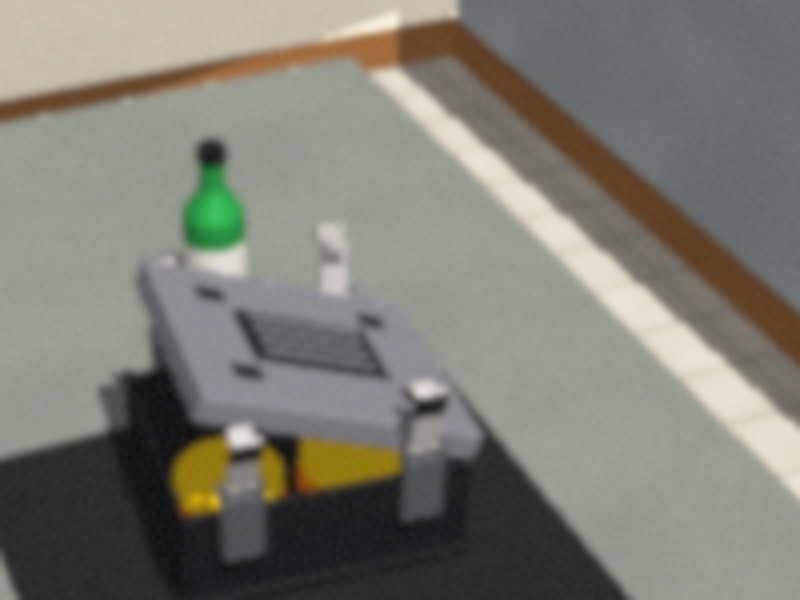

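```bash
cat > fit.py <<'E'
from h import *
from scipy.optimize import least_squares
fs={n:np.load(f"pics/{n}0.npy",allow_pickle=True).item() for n in["scene","side"]}
c=lambda n,l:np.array(l)/4+{"scene":(150,90),"side":(190,90)}[n]
# lid top corners fr,fl,rl,rr ; marks fr,fl,rr,rl
L={"scene":c("scene",[(450,162),(682,262),(490,552),(260,420)]),"side":c("side",[(193,418),(147,265),(400,305),(480,440)])}
M={"scene":c("scene",[(460,225),(592,285),(340,393),(472,462)]),"side":c("side",[(248,371),(210,293),(425,383),(371,321)])}
E={"scene":dict(fr=(403,182),fl=(685,312),rr=(288,295),rl=(560,430)),"side":dict(fr=(242,435),rr=(426,388),rl=(332,235))}
S=[1,-1];
def w(p,P):
    P=np.array(P);cs,sn=np.cos(p[2]),np.sin(p[2])
    return np.c_[p[0]+cs*P[:,0]-sn*P[:,1],p[1]+sn*P[:,0]+cs*P[:,1],P[:,2]]
def lidp(a,d,y): return [.12-d*np.cos(a)+.025*np.sin(a),y,.1+d*np.sin(a)+.025*np.cos(a)]
def res(p):
    a,W,dr,m1,m2,my=p[3:];r=[]
    Lc=w(p,[lidp(a,.244,-W),lidp(a,.244,W),lidp(a,dr,W),lidp(a,dr,-W)])
    Mc=w(p,[lidp(a,m1,-my),lidp(a,m1,my),lidp(a,m2,-my),lidp(a,m2,my)])
    for n in fs: r+=[proj(fs[n],Lc)-L[n],proj(fs[n],Mc)-M[n]]
    return np.concatenate(r).ravel()
best=min((least_squares(res,[.5,0,y,.35,.1,0,.2,.05,.055],loss="soft_l1") for y in(-1,-.5,0,.5,1)),key=lambda s:s.cost)
p=best.x;print(p,best.cost,np.round(res(p).reshape(-1,2),1).tolist())
np.save("pose.npy",p)
for k in["fr","fl","rr","rl"]:
    n=[n for n in fs if k in E[n]];
    if len(n)==2:
        P=tri([fs[m] for m in n],[c(m,E[m][k]) for m in n]);d=P[:2]-p[:2];cs,sn=np.cos(p[2]),np.sin(p[2])
        print(k,P,"case:",d@[cs,sn],d@[-sn,cs],[proj(fs[m],P)[0]-c(m,E[m][k]) for m in n])
for t,z,n,uv in[("bottle",.09,"scene",(364,249)),("bottle",.09,"side",(244,142)),("jar",.04,"scene",(186,131)),("pad",.02,"scene",(148,169)),("pad",.02,"side",(344,304))]:print(t,atz(fs[n],uv,z))
print("grip_depth",ctrl.grip_depth)
E
python3 fit.py
```

```text
[ 0.5902  0.0579 -0.0943  0.349   0.0983  0.0023  0.1977  0.0462  0.0557] 15.503961489321233 [[-0.0, -0.6], [-0.2, -0.4], [-0.6, -1.6], [-1.0, -0.4], [0.5, 0.8], [0.3, 0.8], [0.1, 0.2], [-0.1, 0.3], [2.8, -4.4], [-0.9, -0.7], [-0.1, -1.4], [1.2, -2.2], [-0.5, 0.8], [-0.4, 0.9], [-1.7, 2.9], [0.2, -0.4]]
fr [ 0.4998 -0.0588  0.1887] case: -0.07902260961359643 -0.12473976233603248 [array([ 0.2894, -0.1678]), array([0.3034, 0.1506])]
rr [ 0.6479 -0.0596  0.1894] case: 0.06850524705163206 -0.1115623214515386 [array([ 0.0643, -0.0289]), array([0.06  , 0.0224])]
rl [0.6692 0.1647 0.192 ] case: 0.06861540175814589 0.11367644985130075 [array([ 0.2638, -0.1535]), array([0.1995, 0.1013])]
bottle [0.647 0.369 0.09 ]
bottle [0.6503 0.4094 0.09  ]
jar [ 0.4335 -0.3809  0.04  ]
pad [ 0.6415 -0.38    0.02  ]
pad [ 0.64   -0.3863  0.02  ]
grip_depth 0.0187
```

```bash
python3 - <<'E'
s=open('fit.py').read()
s=s.replace('a,W,dr,m1,m2,my=p[3:];r=[]','a,dr,W=p[3:];m1,m2,my=.195,.045,.055;r=[]').replace('.35,.1,0,.2,.05,.055]','.35,0,.1]')
s=s.replace('return np.concatenate(r).ravel()','R_=np.concatenate(r);R_[8]*=0;R_[11]*=0;R_[14]*=0;return R_.ravel()')
open('fit.py','w').write(s)
E
python3 fit.py
python3 - <<'E'
from h import *
p=np.load('pose.npy')
cs,sn=np.cos(p[2]),np.sin(p[2])
W=lambda x,y:p[:2]+[cs*x-sn*y,sn*x+cs*y]
for k,x,s in[("fl",-.075,1),("fr",-.075,-1),("rl",.075,1),("rr",.075,-1)]:print(k,"hinge",W(x,s*.108),"pad",W(x,s*.055),"start",W(x,s*.175),np.linalg.norm(W(x,s*.175)))
print("lidfront",W(.12-.224,0))
# raised tip height
a=p[3];print("lidfront z",.1+.224*np.sin(a)+.025*np.cos(a))
print(R.from_quat([0.2255,0.9743,0,0]).as_matrix())
E
```

```text
[ 0.5887  0.0585 -0.091   0.3584  0.0003  0.0976] 5.363162777798001 [[0.3, -1.1], [-0.1, -1.2], [-0.6, -1.3], [-0.8, 0.2], [0.4, 1.1], [-0.2, 0.8], [0.4, 0.5], [-0.1, 0.3], [0.0, -0.0], [-1.2, -1.1], [-0.1, -1.3], [0.0, -0.0], [0.0, 0.3], [0.1, 0.7], [-0.0, 0.0], [0.2, -0.4]]
fr [ 0.4998 -0.0588  0.1887] case: -0.0779106972630514 -0.12490640685919926 [array([ 0.2894, -0.1678]), array([0.3034, 0.1506])]
rr [ 0.6479 -0.0596  0.1894] case: 0.06965981290929844 -0.11221554526618972 [array([ 0.0643, -0.0289]), array([0.06  , 0.0224])]
rl [0.6692 0.1647 0.192 ] case: 0.07051274458597635 0.11302163803094496 [array([ 0.2638, -0.1535]), array([0.1995, 0.1013])]
bottle [0.647 0.369 0.09 ]
bottle [0.6503 0.4094 0.09  ]
jar [ 0.4335 -0.3809  0.04  ]
pad [ 0.6415 -0.38    0.02  ]
pad [ 0.64   -0.3863  0.02  ]
grip_depth 0.0187
fl hinge [0.5238 0.1729] pad [0.519  0.1201] start [0.5299 0.2396] 0.581549878394179
fr hinge [ 0.5042 -0.0422] pad [0.509  0.0105] start [ 0.4981 -0.109 ] 0.5098891306695247
rl hinge [0.6732 0.1592] pad [0.6684 0.1065] start [0.6793 0.226 ] 0.7158805213264756
rr hinge [ 0.6536 -0.0559] pad [ 0.6584 -0.0031] start [ 0.6475 -0.1226] 0.6589928568120489
lidfront [0.4851 0.0679]
lidfront z 0.20198770168442107
[[-0.8983  0.4394  0.    ]
 [ 0.4394  0.8983  0.    ]
 [ 0.      0.     -1.    ]]
```

Request:
apply_moves(deltas=[[0,0,-0.3,0,0,1,1],[0,0,-0.3,0,0,1,1],[0,0,-0.3,0,0,1,1],[0,0,-0.3,0,0,1,1],[0,0,-0.3,0,0,1,1],[0,0,-0.3,0,0,1,1],[0,0,-0.3,0,0,1,1],[0,0,-0.3,0,0,1,1]])

```text
time_s: 2.32
ee_pos: [0.2526, 0.5166, 0.254]
orientation: [0.547, 0.837, 0.0, -0.0]
wrist_force: [-0.0, -0.1, 0.8]
opening: 0.0006
grip_force: 0.0
```

Request:
apply_moves(deltas=[[0,0,0,0,0,1,1],[0,0,0,0,0,1,1],[0,0,0,0,0,1,1],[0,0,0,0,0,1,1],[0,0,0,0,0,1,1],[0,0,0,0,0,0.82,1],[0,0,0,0,0,0,1]])

```text
time_s: 2.9
ee_pos: [0.2526, 0.5166, 0.2536]
orientation: [0.739, 0.674, 0.0, -0.0]
wrist_force: [-0.0, 0.7, -0.4]
opening: 0.0003
grip_force: 0.0
```

```bash
cat > st.py <<'E'
from h import *
p=np.load('pose.npy');s=ctrl.get_state();d=s["ee_pos"][:2]-p[:2];cs,sn=np.cos(p[2]),np.sin(p[2])
m=R.from_quat(s["orientation"]).as_matrix()
print("t",s["time_s"],"case mm",1000*np.array([d@[cs,sn],d@[-sn,cs],s["ee_pos"][2]]),"yaw err deg",np.degrees(np.arctan2(m[1,1],m[0,1])-p[2]),"zaxis",m[:,2],"F",s["wrist_force"],"open",s["opening"],s["joint_positions"])
E
python3 st.py
```

```text
t 2.9 case mm [-376.2804  425.6614  253.626 ] yaw err deg -0.04483309546935101 zaxis [ 0.0001  0.0001 -1.    ] F [-0.0222  0.7231 -0.3858] open 0.0002747649550716048 [ 0.9764  0.3059  0.1816  1.4464 -0.      2.6389]
```

Request:
apply_moves(deltas=[[-1,0.64,0,0,0,0,1],[-1,0.64,0,0,0,0,1],[-1,0.64,0,0,0,0,1],[-1,0.64,0,0,0,0,1],[-1,0.64,0,0,0,0,1],[-1,0.64,0,0,0,0,1],[-1,0.64,0,0,0,0,1],[-1,0.64,0,0,0,0,1]])

```text
time_s: 3.57
ee_pos: [0.3625, 0.3046, 0.2538]
orientation: [0.737, 0.676, 0.0, 0.0]
wrist_force: [1.1, 0.8, 0.4]
opening: -0.0002
grip_force: 0.0
```

Request:
apply_moves(deltas=[[-1,0.64,0,0,0,0,1],[-1,0.64,0,0,0,0,1],[-1,0.64,0,0,0,0,1],[-1,0.64,0,0,0,0,1],[-1,0.64,0,0,0,0,1],[-1,0.64,0,0,0,0,1],[-1,0.64,0,0,0,0,1],[-1,0.64,0,0,0,0,1]])

```text
time_s: 4.23
ee_pos: [0.4721, 0.0938, 0.2538]
orientation: [0.737, 0.675, 0.0, 0.0]
wrist_force: [0.3, -0.3, 0.3]
opening: -0.0003
grip_force: 0.0
```

Request:
apply_moves(deltas=[[-0.5,0.32,0,0,0,0,1],[-0.5,0.32,0,0,0,0,1],[0,0,0,0,0,0,1]])

```text
time_s: 4.48
ee_pos: [0.4866, 0.0666, 0.2534]
orientation: [0.739, 0.674, -0.0, 0.0]
wrist_force: [-0.1, 0.8, -0.6]
opening: 0.0001
grip_force: 0.0
```

```bash
python3 st.py
```

```text
t 4.4833 case mm [-102.4415   -1.2065  253.3876] yaw err deg -0.010787258639933054 zaxis [ 0.0006 -0.0006 -1.    ] F [-0.0714  0.8491 -0.5781] open 0.00014200026445871243 [-0.0272  0.138  -0.0332  1.399  -0.0006  1.6348]
```

Request:
apply_moves(deltas=[[0,0,0.4,0,0,0,1],[0,0,0.4,0,0,0,1],[0,0,0.4,0,0,0,1],[0,0,0.3,0,0,0,1],[0,0,0.2,0,0,0,1],[0,0,0.2,0,0,0,1],[0,0,0.2,0,0,0,1],[0,0,0.2,0,0,0,1]])

```text
time_s: 5.15
ee_pos: [0.4853, 0.0691, 0.1958]
orientation: [0.738, 0.675, 0.0, 0.0]
wrist_force: [-0.4, -0.2, -0.3]
opening: -0.0002
grip_force: 0.0
```

Request:
apply_moves(deltas=[[0,0,0.2,0,0,0,1],[0,0,0.2,0,0,0,1],[0,0,0.2,0,0,0,1],[0,0,0.2,0,0,0,1],[0,0,0.2,0,0,0,1],[0,0,0.2,0,0,0,1],[0,0,0.2,0,0,0,1],[0,0,0.2,0,0,0,1]])

```text
time_s: 5.82
ee_pos: [0.4852, 0.0689, 0.1557]
orientation: [0.738, 0.675, 0.0, -0.0]
wrist_force: [-0.7, -0.8, 2.3]
opening: -0.0001
grip_force: 1.3
```

Request:
apply_moves(deltas=[[0,0,0.2,0,0,0,1],[0,0,0.2,0,0,0,1],[0,0,0.2,0,0,0,1],[0,0,0.2,0,0,0,1],[0,0,0.15,0,0,0,1],[0,0,0.08,0,0,0,1],[0,0,0,0,0,0,1]])

```text
time_s: 6.4
ee_pos: [0.4851, 0.0688, 0.1297]
orientation: [0.738, 0.675, -0.0, -0.0]
wrist_force: [0.1, 0.3, -0.4]
opening: 0.0001
grip_force: 0.0
```

Request:
apply_moves(deltas=[[0,0,0.04,0,0,0,1],[0,0,0.04,0,0,0,1]])

```text
time_s: 6.57
ee_pos: [0.4855, 0.0688, 0.1285]
orientation: [0.738, 0.675, 0.0, 0.0]
wrist_force: [-2.4, 0.2, 1.9]
opening: 0.0001
grip_force: 0.8
```

Request:
apply_moves(deltas=[[0,0,0.04,0,0,0,1],[0,0,0.04,0,0,0,1]])

```text
time_s: 6.73
ee_pos: [0.4854, 0.0689, 0.1265]
orientation: [0.738, 0.675, 0.0, 0.0]
wrist_force: [-1.0, -0.4, 2.8]
opening: 0.0001
grip_force: 0.8
```

Request:
apply_moves(deltas=[[0,0,0.04,0,0,0,1],[0,0,0,0,0,0,1]])

```text
time_s: 6.9
ee_pos: [0.4853, 0.0688, 0.1252]
orientation: [0.738, 0.675, 0.0, -0.0]
wrist_force: [0.7, -0.5, 1.1]
opening: 0.0
grip_force: 0.4
```

Request:
apply_moves(deltas=[[0,0,0.03,0,0,0,1],[0,0,0,0,0,0,1]])

```text
time_s: 7.07
ee_pos: [0.4853, 0.0689, 0.1246]
orientation: [0.738, 0.675, 0.0, 0.0]
wrist_force: [-1.5, -0.3, 1.4]
opening: 0.0001
grip_force: 0.5
```

Request:
apply_moves(deltas=[[0,0,0.03,0,0,0,1],[0,0,0,0,0,0,1]])

```text
time_s: 7.23
ee_pos: [0.4853, 0.0689, 0.1238]
orientation: [0.738, 0.675, 0.0, -0.0]
wrist_force: [-0.5, -0.9, 1.2]
opening: -0.0001
grip_force: 0.6
```

Request:
apply_moves(deltas=[[0,0,0.05,0,0,0,1],[0,0,0,0,0,0,1]])

```text
time_s: 7.4
ee_pos: [0.4853, 0.0688, 0.1224]
orientation: [0.738, 0.675, 0.0, -0.0]
wrist_force: [-1.0, -0.4, 1.5]
opening: 0.0003
grip_force: 0.5
```

Request:
apply_moves(deltas=[[0,0,0.05,0,0,0,1],[0,0,0,0,0,0,1]])

```text
time_s: 7.57
ee_pos: [0.4853, 0.0689, 0.1211]
orientation: [0.738, 0.675, 0.0, -0.0]
wrist_force: [0.1, 0.0, 1.3]
opening: 0.0
grip_force: 0.4
```

```bash
python3 st.py; python3 - <<'E'
from h import *
ims=[]
for n,(x,y) in {"scene":(190,90),"side":(190,110)}.items():
    f=ctrl.grab_frame(n);np.save(f"pics/{n}1.npy",f,allow_pickle=True)
    ims.append(cv2.resize(f["color"][y:y+150,x:x+130,::-1],(390,450),interpolation=cv2.INTER_CUBIC))
cv2.imwrite("pics/b.png",np.hstack(ims))
E
```

```text
t 7.5667 case mm [-103.9121    0.932   121.1499] yaw err deg 0.053157449671792846 zaxis [-0.0001  0.0001 -1.    ] F [0.1418 0.0005 1.305 ] open 3.166218983032325e-06 [-0.023   0.1861 -0.3026  1.0821  0.0001  1.6378]
```

View pics/b.png

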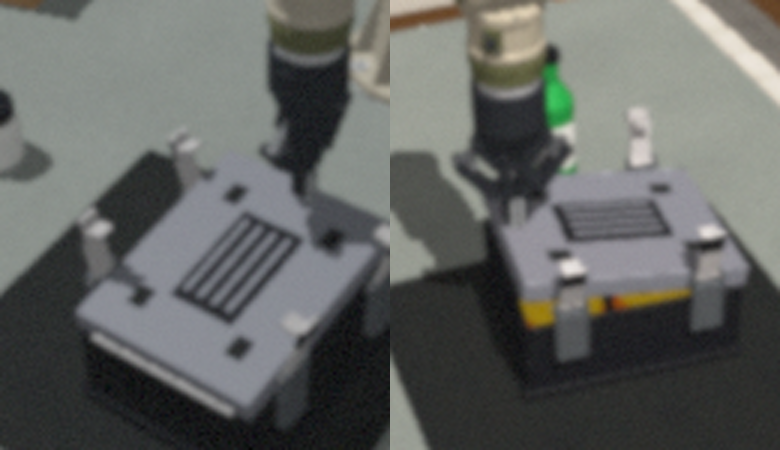

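```bash
cat >> fit.py <<'E'
print("----")
for n,of,(sx,sy),pts in[("scene",(190,90),(3,3),[(80,318),(245,412),(377,258),(141,296),(238,348),(236,194)]),("side",(190,110),(3,3),[(135,288),(355,270),(None,None)])]:
    print(n,np.array([q for q in pts if q[0]])/3+of)
for a in(0,.03,.06,.1):
    Q=[lidp(a,0,-.0976),lidp(a,0,.0976),lidp(a,.244,.0976),lidp(a,.045,-.055),lidp(a,.045,.055),lidp(a,.195,-.055)]
    print(a,proj(fs["scene"],w(p,Q)).round(1).tolist(),"side fr,rr top,fr bottom",proj(fs["side"],w(p,[lidp(a,.244,-.0976),lidp(a,0,-.0976),[-.124,-.0976,.1]])).round(1).tolist())
E
python3 fit.py | sed -n '/----/,$p'
```

```text
----
scene [[216.6667 196.    ]
 [271.6667 227.3333]
 [315.6667 176.    ]
 [237.     188.6667]
 [269.3333 206.    ]
 [268.6667 154.6667]]
side [[235.     206.    ]
 [308.3333 200.    ]]
0 [[216.2, 193.0], [273.8, 224.3], [322.5, 172.1], [238.4, 190.0], [270.5, 206.8], [269.8, 161.1]] side fr,rr top,fr bottom [[234.2, 212.8], [308.8, 197.7], [234.6, 219.0]]
0.03 [[216.0, 193.2], [273.6, 224.5], [322.5, 170.4], [238.2, 189.8], [270.4, 206.6], [269.6, 159.8]] side fr,rr top,fr bottom [[234.4, 210.9], [309.0, 197.7], [234.6, 219.0]]
0.06 [[215.8, 193.4], [273.5, 224.6], [322.5, 168.7], [238.0, 189.6], [270.2, 206.5], [269.4, 158.5]] side fr,rr top,fr bottom [[234.6, 209.0], [309.2, 197.7], [234.6, 219.0]]
0.1 [[215.6, 193.6], [273.3, 224.9], [322.5, 166.5], [237.7, 189.4], [269.9, 206.3], [269.1, 156.8]] side fr,rr top,fr bottom [[235.0, 206.5], [309.5, 197.6], [234.6, 219.0]]
```

```bash
python3 - <<'E'
from h import *
tc=np.array([.4853,.0689,.1211]);ims=[]
for n in["scene","side"]:
    f=np.load(f"pics/{n}1.npy",allow_pickle=True).item()
    u=proj(f,[tc,tc+[0,0,.0187],tc+[0,0,.05]]);print(n,u)
    x,y=(u[0]-[30,50]).astype(int)
    im=cv2.resize(f["color"][y:y+80,x:x+65,::-1],None,fx=6,fy=6,interpolation=cv2.INTER_CUBIC)
    for q in u: cv2.circle(im,tuple(int(v) for v in (q-[x,y]+.5)*6),4,(0,0,255),1)
    ims.append(im)
cv2.imwrite("pics/c.png",np.hstack(ims))
E
```

```text
scene [[290.7768 164.0577]
 [290.9631 159.2813]
 [291.2824 151.0715]]
side [[232.7638 193.6958]
 [232.4836 189.083 ]
 [232.0053 181.184 ]]
```

View pics/c.png

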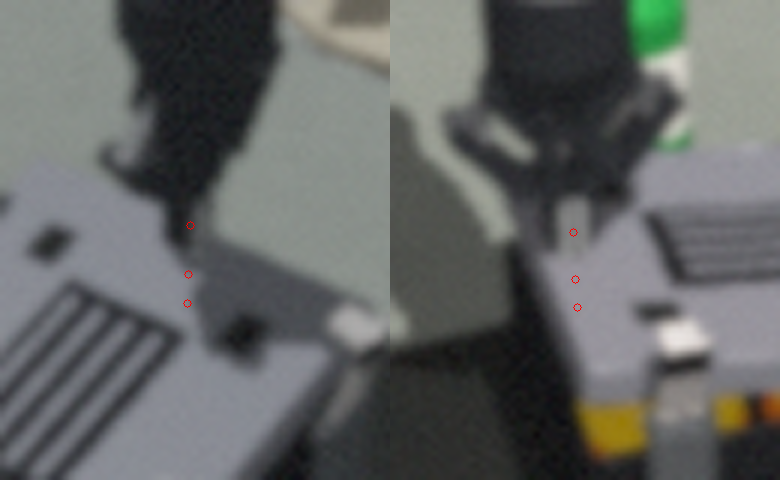

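The pictures show the lid still about 0.1 rad open (front right mark at scene pixel (269,155)). The visible fingertip sits about 27 mm above the reported TCP, so I keep lowering until I feel the hard stop.

Request:
apply_moves(deltas=[[0,0,0.15,0,0,0,1],[0,0,0.15,0,0,0,1],[0,0,0.15,0,0,0,1],[0,0,0.1,0,0,0,1],[0,0,0,0,0,0,1]])

```text
time_s: 8.08
ee_pos: [0.4849, 0.0688, 0.1067]
orientation: [0.738, 0.675, -0.0, -0.0]
wrist_force: [0.4, 0.1, -0.5]
opening: 0.0
grip_force: 0.0
```

Request:
apply_moves(deltas=[[0,0,0.06,0,0,0,1],[0,0,0.06,0,0,0,1]])

```text
time_s: 8.25
ee_pos: [0.4853, 0.0688, 0.1046]
orientation: [0.738, 0.675, 0.0, 0.0]
wrist_force: [-1.9, 0.6, 1.7]
opening: 0.0002
grip_force: 0.8
```

Request:
apply_moves(deltas=[[0,0,0.06,0,0,0,1],[0,0,0.06,0,0,0,1]])

```text
time_s: 8.42
ee_pos: [0.4853, 0.0689, 0.1016]
orientation: [0.738, 0.675, 0.0, 0.0]
wrist_force: [-2.1, 0.1, 1.3]
opening: 0.0001
grip_force: 0.8
```

Request:
apply_moves(deltas=[[0,0,0.05,0,0,0,1],[0,0,0.05,0,0,0,1]])

```text
time_s: 8.58
ee_pos: [0.4853, 0.0689, 0.099]
orientation: [0.738, 0.675, 0.0, -0.0]
wrist_force: [-1.8, -0.7, 1.9]
opening: -0.0001
grip_force: 0.8
```

Request:
apply_moves(deltas=[[0,0,0.05,0,0,0,1],[0,0,0,0,0,0,1]])

```text
time_s: 8.75
ee_pos: [0.4853, 0.0688, 0.0976]
orientation: [0.738, 0.675, -0.0, -0.0]
wrist_force: [-0.0, 0.5, 0.3]
opening: -0.0
grip_force: 0.0
```

Request:
apply_moves(deltas=[[0,0,0.05,0,0,0,1],[0,0,0,0,0,0,1]])

```text
time_s: 8.92
ee_pos: [0.4854, 0.0689, 0.0965]
orientation: [0.738, 0.675, 0.0, 0.0]
wrist_force: [-0.7, 0.4, 0.7]
opening: 0.0
grip_force: 0.1
```

Request:
apply_moves(deltas=[[0,0,0.04,0,0,0,1],[0,0,0,0,0,0,1]])

```text
time_s: 9.08
ee_pos: [0.4854, 0.0689, 0.0955]
orientation: [0.738, 0.675, 0.0, 0.0]
wrist_force: [0.0, 0.5, 0.2]
opening: 0.0004
grip_force: 0.2
```

Request:
apply_moves(deltas=[[0,0,0.04,0,0,0,1],[0,0,0,0,0,0,1]])

```text
time_s: 9.25
ee_pos: [0.4853, 0.0689, 0.0945]
orientation: [0.738, 0.675, 0.0, -0.0]
wrist_force: [-0.8, 2.2, 0.5]
opening: -0.0001
grip_force: 0.3
```

Request:
apply_moves(deltas=[[0,0,0.04,0,0,0,1],[0,0,0,0,0,0,1]])

```text
time_s: 9.42
ee_pos: [0.4853, 0.0689, 0.0934]
orientation: [0.738, 0.675, -0.0, -0.0]
wrist_force: [0.1, -0.2, 1.1]
opening: 0.0001
grip_force: 0.3
```

```bash
python3 - <<'E'
from h import *
ims=[]
for n,(x,y) in {"scene":(190,90),"side":(190,110)}.items():
    f=ctrl.grab_frame(n);np.save(f"pics/{n}2.npy",f,allow_pickle=True)
    ims.append(cv2.resize(f["color"][y:y+150,x:x+130,::-1],(390,450),interpolation=cv2.INTER_CUBIC))
cv2.imwrite("pics/d.png",np.hstack(ims))
E
```

```text
(no output)
```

View pics/d.png

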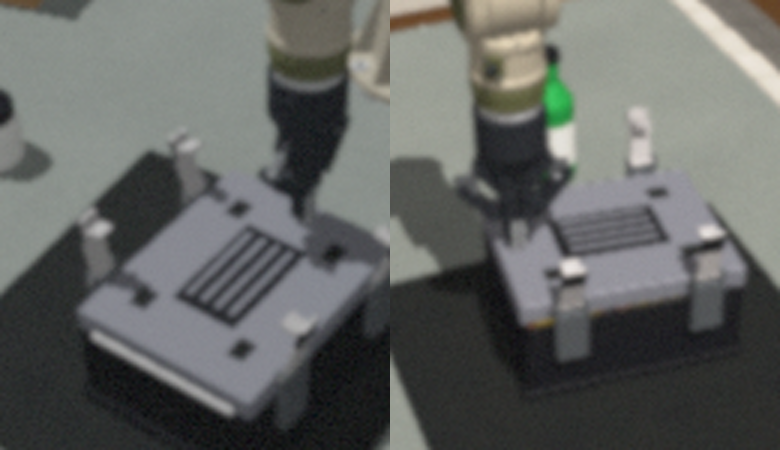

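Request:
apply_moves(deltas=[[0,0,0.06,0,0,0,1],[0,0,0,0,0,0,1]])

```text
time_s: 9.68
ee_pos: [0.4854, 0.0689, 0.0919]
orientation: [0.738, 0.675, 0.0, -0.0]
wrist_force: [-0.8, 0.1, 0.2]
opening: 0.0003
grip_force: 0.1
```

Request:
apply_moves(deltas=[[0,0,0.06,0,0,0,1],[0,0,0,0,0,0,1]])

```text
time_s: 9.85
ee_pos: [0.4853, 0.0689, 0.0904]
orientation: [0.738, 0.675, 0.0, -0.0]
wrist_force: [-0.5, -0.6, 0.0]
opening: 0.0003
grip_force: 0.0
```

Request:
apply_moves(deltas=[[0,0,0.06,0,0,0,1],[0,0,0,0,0,0,1]])

```text
time_s: 10.02
ee_pos: [0.4853, 0.0689, 0.089]
orientation: [0.738, 0.675, 0.0, -0.0]
wrist_force: [-0.2, -0.3, 0.6]
opening: 0.0001
grip_force: 0.4
```

Request:
apply_moves(deltas=[[0,0,0.06,0,0,0,1],[0,0,0,0,0,0,1]])

```text
time_s: 10.18
ee_pos: [0.4852, 0.0689, 0.088]
orientation: [0.738, 0.675, 0.0, 0.0]
wrist_force: [-1.7, -0.1, 5.3]
opening: -0.0003
grip_force: 2.6
```

Request:
apply_moves(deltas=[[0,0,0.03,0,0,0,1],[0,0,0,0,0,0,1]])

```text
time_s: 10.35
ee_pos: [0.4852, 0.0689, 0.0876]
orientation: [0.738, 0.675, 0.0, 0.0]
wrist_force: [-4.1, -0.1, 8.8]
opening: -0.0001
grip_force: 4.4
```

Request:
apply_moves(deltas=[[0,0,-0.4,0,0,0,1],[0,0,-1,0,0,0,1],[0,0,-1,0,0,0,1],[0,0,-1,0,0,0,1],[0,0,0,0,0,0,1]])

```text
time_s: 10.77
ee_pos: [0.4884, 0.0688, 0.177]
orientation: [0.738, 0.675, 0.003, 0.003]
wrist_force: [1.1, -0.1, 0.1]
opening: -0.0002
grip_force: 0.0
```

```bash
python3 - <<'E'
from h import *
ims=[]
s=ctrl.get_state();tc=s["ee_pos"];print(tc)
for n,(x,y) in {"scene":(190,90),"side":(190,110)}.items():
    f=ctrl.grab_frame(n);np.save(f"pics/{n}3.npy",f,allow_pickle=True)
    im=cv2.resize(f["color"][y:y+150,x:x+130,::-1],(390,450),interpolation=cv2.INTER_CUBIC)
    q=proj(f,[tc,tc+[0,0,.0365]])
    for u in q: cv2.circle(im,tuple(int(v) for v in (u-[x,y]+.5)*3),3,(0,0,255),1)
    ims.append(im)
cv2.imwrite("pics/e.png",np.hstack(ims))
E
```

```text
[0.4884 0.0688 0.177 ]
```

View pics/e.png

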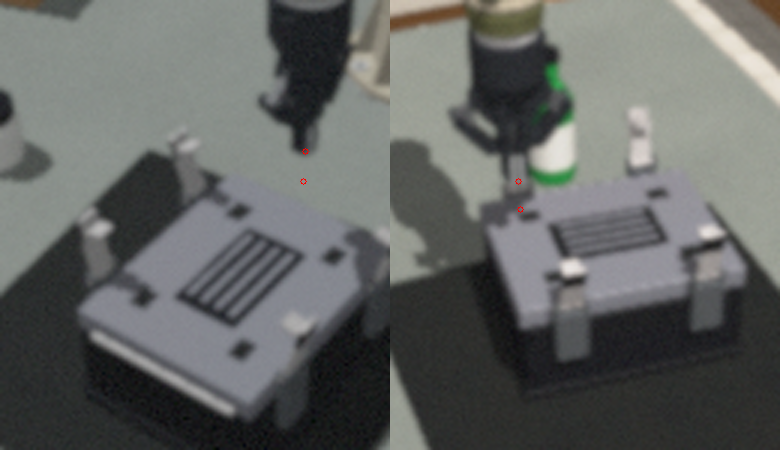

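Request:
apply_moves(deltas=[[0,0,-0.8,0,0,0,1],[1,0.16,0,0,0,0,1],[1,0.16,0,0,0,0,1],[1,0.16,0,0,0,0,1],[1,0.16,0,0,0,0,1],[1,0.16,0,0,0,0,1],[1,0.16,0,0,0,0,1],[1,0.16,0,0,0,0,1]])

```text
time_s: 11.53
ee_pos: [0.5283, 0.2416, 0.1901]
orientation: [0.738, 0.675, -0.001, -0.001]
wrist_force: [0.5, -0.8, 0.2]
opening: 0.0001
grip_force: 0.0
```

Request:
apply_moves(deltas=[[0,0,0,0,0,0,1],[0,0,0.8,0,0,0,1],[0,0,0.8,0,0,0,1],[0,0,0.8,0,0,0,1],[0,0,0,0,0,0,1],[0,0,0,0,0,0,1]])

```text
time_s: 12.03
ee_pos: [0.5272, 0.2397, 0.1301]
orientation: [0.738, 0.674, -0.002, -0.001]
wrist_force: [0.1, 0.5, -0.4]
opening: -0.0001
grip_force: 0.0
```

```bash
python3 st.py
```

```text
t 12.0333 case mm [-77.7137 174.8805 130.0501] yaw err deg 0.034984608802975034 zaxis [-0.0044 -0.0014 -1.    ] F [ 0.1448  0.4975 -0.3688] open -0.00013116853062179908 [ 0.2882  0.3503 -0.0586  1.1666 -0.0001  1.9494]
```

Request:
apply_moves(deltas=[[-0.45,0.03,-0.25,0,0,0,1],[-0.45,0.03,0,0,0,0,1],[-0.45,0,0,0,0,0,1],[-0.45,0,0,0,0,0,1],[-0.45,0,0,0,0,0,1],[-0.45,0,0,0,0,0,1],[-0.45,0,0,0,0,0,1],[-0.45,0,0,0,0,0,1]])

```text
time_s: 12.7
ee_pos: [0.5221, 0.1495, 0.1382]
orientation: [0.738, 0.674, 0.0, -0.0]
wrist_force: [0.2, 1.0, -0.5]
opening: 0.0001
grip_force: 0.2
```

```bash
python3 st.py
```

```text
t 12.7 case mm [-74.6109  84.6069 138.1628] yaw err deg 0.03324218915687112 zaxis [ 0.      0.0001 -1.    ] F [ 0.2394  0.9949 -0.4636] open 0.00011350655718541549 [ 0.1311  0.2742 -0.1446  1.1519  0.0001  1.7922]
```

Request:
apply_moves(deltas=[[-0.31,0,0.13,0,0,0,1],[-0.31,0,0.13,0,0,0,1],[-0.16,0,0.26,0,0,0,1],[-0.16,0,0.26,0,0,0,1],[-0.08,0,0.2,0,0,0,1],[-0.08,0,0.2,0,0,0,1],[0,0,0,0,0,0,1]])

```text
time_s: 13.28
ee_pos: [0.5189, 0.1233, 0.107]
orientation: [0.738, 0.675, -0.001, -0.001]
wrist_force: [0.9, 0.4, 0.7]
opening: 0.0003
grip_force: 0.0
```

Request:
apply_moves(deltas=[[0,0,0.08,0,0,0,1]])

```text
time_s: 13.37
ee_pos: [0.5197, 0.1237, 0.1063]
orientation: [0.738, 0.675, -0.0, -0.0]
wrist_force: [0.2, 0.2, 1.1]
opening: 0.0002
grip_force: 0.2
```

Request:
apply_moves(deltas=[[0,0,0.06,0,0,0,1]])

```text
time_s: 13.45
ee_pos: [0.5199, 0.1237, 0.105]
orientation: [0.738, 0.675, 0.0, 0.0]
wrist_force: [0.0, 0.6, 0.3]
opening: 0.0
grip_force: 0.2
```

Request:
apply_moves(deltas=[[0,0,0.06,0,0,0,1]])

```text
time_s: 13.53
ee_pos: [0.52, 0.1237, 0.1036]
orientation: [0.738, 0.675, 0.0, 0.0]
wrist_force: [0.5, -0.3, 0.6]
opening: 0.0
grip_force: 0.2
```

Request:
apply_moves(deltas=[[0,0,0.06,0,0,0,1]])

```text
time_s: 13.62
ee_pos: [0.5201, 0.1237, 0.1022]
orientation: [0.738, 0.675, 0.0, 0.0]
wrist_force: [0.3, -1.2, 0.3]
opening: -0.0002
grip_force: 0.2
```

Request:
apply_moves(deltas=[[0,0,0.06,0,0,0,1]])

```text
time_s: 13.7
ee_pos: [0.5201, 0.1236, 0.1007]
orientation: [0.738, 0.675, 0.0, 0.0]
wrist_force: [-0.2, -1.0, 3.2]
opening: -0.0001
grip_force: 1.7
```

Request:
apply_moves(deltas=[[0,0,0.05,0,0,0,1]])

```text
time_s: 13.78
ee_pos: [0.5202, 0.1234, 0.0999]
orientation: [0.738, 0.675, 0.0, 0.0]
wrist_force: [-1.6, -0.1, 7.5]
opening: 0.0001
grip_force: 3.7
```

Request:
apply_moves(deltas=[[0,0,0.05,0,0,0,1]])

```text
time_s: 13.87
ee_pos: [0.5203, 0.1234, 0.0991]
orientation: [0.738, 0.675, 0.0, 0.001]
wrist_force: [-2.4, -1.0, 9.8]
opening: -0.0
grip_force: 5.0
```

Request:
apply_moves(deltas=[[0,0,0.05,0,0,0,1]])

```text
time_s: 13.95
ee_pos: [0.5204, 0.1232, 0.0983]
orientation: [0.738, 0.675, 0.001, 0.001]
wrist_force: [-2.8, -1.9, 11.6]
opening: -0.0001
grip_force: 5.3
```

Request:
apply_moves(deltas=[[0,0,0.05,0,0,0,1]])

```text
time_s: 14.03
ee_pos: [0.5204, 0.1231, 0.0972]
orientation: [0.738, 0.675, 0.0, 0.001]
wrist_force: [-3.1, -2.4, 10.5]
opening: -0.0
grip_force: 5.1
```

Request:
apply_moves(deltas=[[0,0,0.05,0,0,0,1]])

```text
time_s: 14.12
ee_pos: [0.5203, 0.123, 0.0957]
orientation: [0.738, 0.675, 0.0, 0.001]
wrist_force: [-2.7, -2.7, 5.9]
opening: 0.0001
grip_force: 3.3
```

Past the peak; the force is falling. I continue through the snap to the stop.

Request:
apply_moves(deltas=[[0,0,0.05,0,0,0,1]])

```text
time_s: 14.2
ee_pos: [0.5202, 0.1232, 0.0939]
orientation: [0.738, 0.674, 0.0, 0.001]
wrist_force: [-0.2, -0.2, -0.2]
opening: -0.0003
grip_force: 0.1
```

Request:
apply_moves(deltas=[[0,0,0.05,0,0,0,1]])

```text
time_s: 14.28
ee_pos: [0.5203, 0.1232, 0.0924]
orientation: [0.738, 0.675, 0.0, 0.001]
wrist_force: [-1.1, -2.3, 9.5]
opening: -0.0001
grip_force: 4.9
```

Request:
apply_moves(deltas=[[0,0,0.05,0,0,0,1]])

```text
time_s: 14.37
ee_pos: [0.5205, 0.1232, 0.0918]
orientation: [0.738, 0.675, 0.0, 0.001]
wrist_force: [-4.0, -1.9, 18.6]
opening: -0.0001
grip_force: 8.7
```

Request:
apply_moves(deltas=[[0,0,-0.3,0,0,0,1],[0,0,-0.9,0,0,0,1],[0,0,-1,0,0,0,1],[0,0,-1,0,0,0,1],[0,0,-1,0,0,0,1],[-0.5,0.3,0,0,0,0,1],[-0.9,0.57,0,0,0,0,1],[-0.9,0.57,0,0,0,0,1]])

```text
time_s: 15.03
ee_pos: [0.5511, 0.0633, 0.1964]
orientation: [0.737, 0.675, 0.001, 0.0]
wrist_force: [0.4, -0.0, -0.2]
opening: 0.0002
grip_force: 0.0
```

Request:
apply_moves(deltas=[[-0.9,0.57,0,0,0,0,1],[-0.9,0.57,0,0,0,0,1],[-0.9,0.57,0,0,0,0,1],[-0.9,0.57,0,0,0,0,1],[-0.9,0.57,0,0,0,0,1],[-0.9,0.57,0,0,0,0,1],[-0.9,0.57,0,0,0,0,1],[-0.7,0.5,0,0,0,0,1]])

```text
time_s: 15.7
ee_pos: [0.6472, -0.1231, 0.195]
orientation: [0.738, 0.674, 0.0, -0.0]
wrist_force: [0.4, 1.2, -0.0]
opening: -0.0003
grip_force: 0.0
```

Request:
apply_moves(deltas=[[0,0,0,0,0,0,1],[0,0,0,0,0,0,1]])

```text
time_s: 15.87
ee_pos: [0.6467, -0.1223, 0.1944]
orientation: [0.739, 0.674, -0.0, -0.001]
wrist_force: [-0.1, 0.3, 0.9]
opening: -0.0
grip_force: 0.0
```

```bash
python3 st.py
```

```text
t 15.8667 case mm [  74.1437 -174.7617  194.4477] yaw err deg -0.04928192943445314 zaxis [-0.0013  0.0011 -1.    ] F [-0.0731  0.2759  0.8929] open -1.4446780396350859e-05 [-0.3091  0.4837  0.3019  1.3905  0.0006  1.3535]
```

Request:
apply_moves(deltas=[[0,0,0.8,0,0,0,1],[0,0,0.8,0,0,0,1],[0,0,0.75,0,0,0,1],[0,0,0,0,0,0,1],[0,0,0,0,0,0,1]])

```text
time_s: 16.28
ee_pos: [0.6453, -0.1199, 0.136]
orientation: [0.738, 0.675, -0.001, -0.001]
wrist_force: [0.4, 0.7, 0.2]
opening: -0.0001
grip_force: 0.0
```

Request:
apply_moves(deltas=[[0.45,0,0,0,0,0,1],[0.45,0,0,0,0,0,1],[0.45,0,0,0,0,0,1],[0.45,0,0,0,0,0,1],[0.45,0,0,0,0,0,1],[0.45,0,0,0,0,0,1],[0.45,0,0,0,0,0,1],[0.45,0,0,0,0,0,1]])

```text
time_s: 16.95
ee_pos: [0.6547, -0.0304, 0.1369]
orientation: [0.738, 0.675, 0.0, -0.0]
wrist_force: [-0.4, -0.1, 0.4]
opening: -0.0002
grip_force: 0.2
```

```bash
python3 st.py
```

```text
t 16.95 case mm [ 73.8195 -82.5678 136.8586] yaw err deg 0.07134185496652914 zaxis [-0.0001  0.0001 -1.    ] F [-0.3576 -0.0961  0.3867] open -0.0002253558614139485 [-0.1689  0.4904  0.1722  1.2526  0.0001  1.4917]
```

Request:
apply_moves(deltas=[[0.25,0,0.13,0,0,0,1],[0.25,0,0.13,0,0,0,1],[0.16,0,0.26,0,0,0,1],[0.16,0,0.26,0,0,0,1],[0.08,0,0.2,0,0,0,1],[0.08,0,0.15,0,0,0,1],[0,0,0,0,0,0,1]])

```text
time_s: 17.53
ee_pos: [0.6561, -0.0072, 0.1071]
orientation: [0.738, 0.675, -0.001, -0.001]
wrist_force: [-0.3, -0.4, -0.0]
opening: -0.0002
grip_force: 0.0
```

Request:
apply_moves(deltas=[[0,0,0.06,0,0,0,1]])

```text
time_s: 17.62
ee_pos: [0.6567, -0.0076, 0.1068]
orientation: [0.738, 0.674, -0.0, -0.0]
wrist_force: [0.3, -0.2, 0.4]
opening: 0.0001
grip_force: 0.0
```

Request:
apply_moves(deltas=[[0,0,0.06,0,0,0,1]])

```text
time_s: 17.7
ee_pos: [0.657, -0.0077, 0.1057]
orientation: [0.738, 0.674, 0.0, 0.0]
wrist_force: [-0.1, 0.3, 0.5]
opening: 0.0001
grip_force: 0.2
```

Request:
apply_moves(deltas=[[0,0,0.06,0,0,0,1]])

```text
time_s: 17.78
ee_pos: [0.6571, -0.0077, 0.1043]
orientation: [0.738, 0.674, 0.0, 0.0]
wrist_force: [-0.1, -0.1, 0.1]
opening: 0.0001
grip_force: 0.2
```

Request:
apply_moves(deltas=[[0,0,0.06,0,0,0,1]])

```text
time_s: 17.87
ee_pos: [0.6572, -0.0075, 0.1029]
orientation: [0.738, 0.674, 0.0, 0.0]
wrist_force: [-0.0, 1.1, 4.1]
opening: 0.0001
grip_force: 1.8
```

Request:
apply_moves(deltas=[[0,0,0.06,0,0,0,1]])

```text
time_s: 17.95
ee_pos: [0.6574, -0.0074, 0.102]
orientation: [0.738, 0.675, 0.001, 0.0]
wrist_force: [-1.7, 1.5, 7.5]
opening: 0.0001
grip_force: 3.9
```

Request:
apply_moves(deltas=[[0,0,0.06,0,0,0,1]])

```text
time_s: 18.03
ee_pos: [0.6575, -0.0073, 0.1012]
orientation: [0.738, 0.675, 0.001, 0.001]
wrist_force: [-3.1, 0.7, 11.0]
opening: -0.0001
grip_force: 5.3
```

Request:
apply_moves(deltas=[[0,0,0.06,0,0,0,1]])

```text
time_s: 18.12
ee_pos: [0.6576, -0.0072, 0.1002]
orientation: [0.738, 0.675, 0.001, 0.001]
wrist_force: [-3.2, 1.5, 12.0]
opening: -0.0001
grip_force: 5.8
```

Request:
apply_moves(deltas=[[0,0,0.05,0,0,0,1]])

```text
time_s: 18.2
ee_pos: [0.6576, -0.0071, 0.099]
orientation: [0.738, 0.675, 0.001, 0.001]
wrist_force: [-2.5, 2.1, 7.4]
opening: 0.0001
grip_force: 3.8
```

Request:
apply_moves(deltas=[[0,0,0.05,0,0,0,1]])

```text
time_s: 18.28
ee_pos: [0.6575, -0.0069, 0.0974]
orientation: [0.738, 0.675, 0.001, 0.001]
wrist_force: [-1.1, 1.7, 4.0]
opening: 0.0
grip_force: 1.7
```

Request:
apply_moves(deltas=[[0,0,0.05,0,0,0,1]])

```text
time_s: 18.37
ee_pos: [0.6574, -0.0071, 0.0954]
orientation: [0.738, 0.675, 0.001, 0.0]
wrist_force: [0.2, 0.9, 2.7]
opening: -0.0001
grip_force: 0.7
```

Request:
apply_moves(deltas=[[0,0,0.05,0,0,0,1]])

```text
time_s: 18.45
ee_pos: [0.6576, -0.0071, 0.0941]
orientation: [0.738, 0.675, 0.001, 0.001]
wrist_force: [-0.1, 1.5, 10.8]
opening: -0.0002
grip_force: 5.5
```

Request:
apply_moves(deltas=[[0,0,0.04,0,0,0,1]])

```text
time_s: 18.53
ee_pos: [0.6574, -0.0071, 0.0938]
orientation: [0.738, 0.675, 0.001, 0.001]
wrist_force: [-3.8, 2.2, 15.8]
opening: -0.0003
grip_force: 7.2
```

Request:
apply_moves(deltas=[[0,0,-0.3,0,0,0,1],[0,0,-0.9,0,0,0,1],[0,0,-1,0,0,0,1],[0,0,-1,0,0,0,1],[0,0,-1,0,0,0,1],[0.5,0,0,0,0,0,1],[0.9,0,0,0,0,0,1],[0.9,0,0,0,0,0,1]])

```text
time_s: 19.2
ee_pos: [0.6625, 0.0496, 0.1972]
orientation: [0.739, 0.674, 0.0, 0.0]
wrist_force: [-0.0, -0.0, -0.9]
opening: -0.0002
grip_force: 0.0
```

Request:
apply_moves(deltas=[[0.9,0,0,0,0,0,1],[0.9,0,0,0,0,0,1],[0.9,0,0,0,0,0,1],[0.9,0,0,0,0,0,1],[0.9,0,0,0,0,0,1],[0.9,0,0,0,0,0,1],[0.9,0,0,0,0,0,1],[0.6,0,0,0,0,0,1]])

```text
time_s: 19.87
ee_pos: [0.6772, 0.2239, 0.196]
orientation: [0.738, 0.675, -0.0, -0.0]
wrist_force: [0.9, -0.4, -0.5]
opening: 0.0004
grip_force: 0.0
```

Request:
apply_moves(deltas=[[0,0,0,0,0,0,1],[0,0,0,0,0,0,1]])

```text
time_s: 20.03
ee_pos: [0.6773, 0.2223, 0.1962]
orientation: [0.738, 0.675, -0.001, -0.0]
wrist_force: [-0.4, -0.6, -0.3]
opening: -0.0001
grip_force: 0.0
```

```bash
python3 st.py
```

```text
t 20.0333 case mm [ 73.3498 171.1828 196.2024] yaw err deg 0.13857535748634625 zaxis [-0.001  -0.0007 -1.    ] F [-0.3534 -0.615  -0.2605] open -6.384781633462704e-05 [ 0.2049  0.6074  0.5104  1.4749 -0.0005  1.8643]
```

Request:
apply_moves(deltas=[[0,0,0.8,0,0,0,1],[0,0,0.8,0,0,0,1],[0,0,0.8,0,0,0,1],[0,0,0,0,0,0,1],[0,0,0,0,0,0,1]])

```text
time_s: 20.45
ee_pos: [0.6766, 0.2201, 0.1359]
orientation: [0.739, 0.674, -0.002, -0.001]
wrist_force: [-0.0, 0.5, -0.7]
opening: -0.0001
grip_force: 0.0
```

Request:
apply_moves(deltas=[[-0.43,0,0,0,0,0,1],[-0.43,0,0,0,0,0,1],[-0.43,0,0,0,0,0,1],[-0.43,0,0,0,0,0,1],[-0.43,0,0,0,0,0,1],[-0.43,0,0,0,0,0,1],[-0.43,0,0,0,0,0,1],[-0.43,0,0,0,0,0,1]])

```text
time_s: 21.12
ee_pos: [0.6697, 0.1348, 0.1372]
orientation: [0.738, 0.674, 0.0, -0.0]
wrist_force: [0.1, 1.0, -0.2]
opening: -0.0001
grip_force: 0.3
```

```bash
python3 st.py
```

```text
t 21.1167 case mm [ 73.6921  83.356  137.1793] yaw err deg 0.04022237481948657 zaxis [ 0.      0.0001 -1.    ] F [ 0.1196  1.0258 -0.2452] open -0.00011270934498435408 [0.0812 0.5468 0.2648 1.2888 0.0001 1.7423]
```

Request:
apply_moves(deltas=[[-0.27,0,0.13,0,0,0,1],[-0.27,0,0.13,0,0,0,1],[-0.16,0,0.26,0,0,0,1],[-0.16,0,0.26,0,0,0,1],[-0.08,0,0.2,0,0,0,1],[-0.08,0,0.15,0,0,0,1],[0,0,0,0,0,0,1]])

```text
time_s: 21.7
ee_pos: [0.6669, 0.1106, 0.1074]
orientation: [0.738, 0.675, -0.001, -0.001]
wrist_force: [-0.6, 0.2, 0.4]
opening: -0.0002
grip_force: 0.0
```

Request:
apply_moves(deltas=[[0,0,0.06,0,0,0,1]])

```text
time_s: 21.78
ee_pos: [0.6674, 0.1108, 0.1071]
orientation: [0.738, 0.675, -0.0, -0.0]
wrist_force: [-0.9, -1.3, 2.6]
opening: -0.0003
grip_force: 0.8
```

Request:
apply_moves(deltas=[[0,0,0.06,0,0,0,1]])

```text
time_s: 21.87
ee_pos: [0.6676, 0.1107, 0.1063]
orientation: [0.738, 0.675, -0.0, 0.0]
wrist_force: [-2.4, -1.4, 6.0]
opening: 0.0
grip_force: 3.0
```

Request:
apply_moves(deltas=[[0,0,0.06,0,0,0,1]])

```text
time_s: 21.95
ee_pos: [0.6677, 0.1105, 0.1056]
orientation: [0.738, 0.675, 0.0, 0.001]
wrist_force: [-2.8, -2.4, 9.5]
opening: 0.0001
grip_force: 4.6
```

Request:
apply_moves(deltas=[[0,0,0.06,0,0,0,1]])

```text
time_s: 22.03
ee_pos: [0.6678, 0.1105, 0.1048]
orientation: [0.738, 0.675, 0.0, 0.001]
wrist_force: [-4.8, -1.7, 11.0]
opening: 0.0
grip_force: 5.5
```

Request:
apply_moves(deltas=[[0,0,0.06,0,0,0,1]])

```text
time_s: 22.12
ee_pos: [0.6679, 0.1104, 0.1038]
orientation: [0.738, 0.675, 0.0, 0.001]
wrist_force: [-4.5, -2.6, 11.6]
opening: -0.0
grip_force: 5.3
```

Request:
apply_moves(deltas=[[0,0,0.05,0,0,0,1]])

```text
time_s: 22.2
ee_pos: [0.6678, 0.1102, 0.1024]
orientation: [0.738, 0.675, 0.0, 0.001]
wrist_force: [-4.0, -2.5, 8.7]
opening: 0.0002
grip_force: 4.1
```

Request:
apply_moves(deltas=[[0,0,0.05,0,0,0,1]])

```text
time_s: 22.28
ee_pos: [0.6679, 0.1103, 0.1006]
orientation: [0.738, 0.675, 0.0, 0.001]
wrist_force: [-2.0, 0.0, 2.0]
opening: -0.0
grip_force: 0.5
```

Request:
apply_moves(deltas=[[0,0,0.05,0,0,0,1]])

```text
time_s: 22.37
ee_pos: [0.668, 0.1104, 0.0988]
orientation: [0.738, 0.675, 0.0, 0.001]
wrist_force: [-2.0, -2.1, 9.2]
opening: -0.0002
grip_force: 5.0
```

Request:
apply_moves(deltas=[[0,0,0.05,0,0,0,1]])

```text
time_s: 22.45
ee_pos: [0.6682, 0.1104, 0.0983]
orientation: [0.738, 0.675, 0.001, 0.001]
wrist_force: [-2.6, -2.6, 15.2]
opening: -0.0003
grip_force: 7.6
```

Request:
apply_moves(deltas=[[0,0,-0.3,0,0,0,1],[0,0,-0.9,0,0,0,1],[0,0,-1,0,0,0,1],[0,0,-1,0,0,0,1],[0,0,-0.9,0,0,0,1],[-0.5,-0.3,0,0,0,0,1],[-0.9,-0.57,0,0,0,0,1],[-0.9,-0.57,0,0,0,0,1]])

```text
time_s: 23.12
ee_pos: [0.6268, 0.057, 0.1989]
orientation: [0.738, 0.675, 0.001, 0.0]
wrist_force: [0.1, -0.5, 0.0]
opening: 0.0
grip_force: 0.0
```

Request:
apply_moves(deltas=[[-0.9,-0.57,0,0,0,0,1],[-0.9,-0.57,0,0,0,0,1],[-0.9,-0.57,0,0,0,0,1],[-0.9,-0.57,0,0,0,0,1],[-0.9,-0.57,0,0,0,0,1],[-0.9,-0.57,0,0,0,0,1],[-0.9,-0.57,0,0,0,0,1],[-0.7,-0.5,0,0,0,0,1]])

```text
time_s: 23.78
ee_pos: [0.4981, -0.1086, 0.1988]
orientation: [0.738, 0.674, 0.0, 0.0]
wrist_force: [0.8, 0.1, 0.6]
opening: 0.0001
grip_force: 0.0
```

Request:
apply_moves(deltas=[[0,0,0,0,0,0,1],[0,0,0,0,0,0,1]])

```text
time_s: 23.95
ee_pos: [0.4989, -0.1081, 0.1991]
orientation: [0.739, 0.674, 0.0, 0.0]
wrist_force: [0.2, 0.3, -0.3]
opening: -0.0001
grip_force: 0.0
```

```bash
python3 st.py
```

```text
t 23.95 case mm [ -74.3325 -174.0339  199.0579] yaw err deg -0.05556478368691094 zaxis [ 0.0007  0.0004 -1.    ] F [ 0.2132  0.3184 -0.2687] open -0.00011252596437295299 [-0.3711  0.1858 -0.1079  1.2766  0.0006  1.2916]
```

Request:
apply_moves(deltas=[[0,-0.04,0.8,0,0,0,1],[0,0,0.8,0,0,0,1],[0,0,0.9,0,0,0,1],[0,0,0,0,0,0,1],[0,0,0,0,0,0,1]])

```text
time_s: 24.37
ee_pos: [0.4976, -0.1063, 0.1355]
orientation: [0.738, 0.675, -0.0, -0.001]
wrist_force: [0.3, -0.3, 0.9]
opening: -0.0002
grip_force: 0.0
```

Request:
apply_moves(deltas=[[0.45,0,0,0,0,0,1],[0.45,0,0,0,0,0,1],[0.45,0,0,0,0,0,1],[0.45,0,0,0,0,0,1],[0.45,0,0,0,0,0,1],[0.45,0,0,0,0,0,1],[0.45,0,0,0,0,0,1],[0.45,0,0,0,0,0,1]])

```text
time_s: 25.03
ee_pos: [0.506, -0.0165, 0.1364]
orientation: [0.738, 0.675, 0.0, -0.0]
wrist_force: [0.9, -0.8, -0.5]
opening: 0.0
grip_force: 0.2
```

```bash
python3 st.py
```

```text
t 25.0333 case mm [-75.5033 -82.186  136.414 ] yaw err deg 0.07708241077563142 zaxis [ 0.      0.0001 -1.    ] F [ 0.921  -0.8194 -0.4892] open 8.97065737353466e-06 [-0.1913  0.2065 -0.2379  1.1264  0.0001  1.4691]
```

Request:
apply_moves(deltas=[[0.25,0,0.13,0,0,0,1],[0.25,0,0.13,0,0,0,1],[0.16,0,0.26,0,0,0,1],[0.16,0,0.26,0,0,0,1],[0.08,0,0.2,0,0,0,1],[0.08,0,0.1,0,0,0,1],[0,0,0,0,0,0,1]])

```text
time_s: 25.62
ee_pos: [0.5075, 0.0067, 0.1082]
orientation: [0.738, 0.675, -0.001, -0.001]
wrist_force: [0.2, -0.7, -0.3]
opening: 0.0001
grip_force: 0.0
```

Request:
apply_moves(deltas=[[0,0,0.06,0,0,0,1]])

```text
time_s: 25.7
ee_pos: [0.5082, 0.0064, 0.1077]
orientation: [0.738, 0.674, -0.0, -0.0]
wrist_force: [0.0, -0.1, 0.3]
opening: -0.0001
grip_force: 0.0
```

Request:
apply_moves(deltas=[[0,0,0.06,0,0,0,1]])

```text
time_s: 25.78
ee_pos: [0.5085, 0.0063, 0.1064]
orientation: [0.738, 0.674, 0.0, 0.0]
wrist_force: [0.9, -0.3, 0.6]
opening: -0.0002
grip_force: 0.2
```

Request:
apply_moves(deltas=[[0,0,0.06,0,0,0,1]])

```text
time_s: 25.87
ee_pos: [0.5086, 0.0063, 0.105]
orientation: [0.738, 0.674, 0.0, 0.0]
wrist_force: [-0.8, -0.5, -0.8]
opening: -0.0003
grip_force: 0.2
```

Request:
apply_moves(deltas=[[0,0,0.06,0,0,0,1]])

```text
time_s: 25.95
ee_pos: [0.5085, 0.0063, 0.1034]
orientation: [0.738, 0.674, 0.0, 0.0]
wrist_force: [-0.1, 0.7, -0.3]
opening: 0.0002
grip_force: 0.2
```

Request:
apply_moves(deltas=[[0,0,0.06,0,0,0,1]])

```text
time_s: 26.03
ee_pos: [0.5085, 0.0064, 0.1019]
orientation: [0.738, 0.674, 0.0, 0.0]
wrist_force: [0.3, 0.2, -0.2]
opening: 0.0001
grip_force: 0.5
```

Request:
apply_moves(deltas=[[0,0,0.06,0,0,0,1]])

```text
time_s: 26.12
ee_pos: [0.5087, 0.0066, 0.1007]
orientation: [0.738, 0.675, 0.0, 0.0]
wrist_force: [-0.7, 0.7, 6.7]
opening: -0.0002
grip_force: 3.2
```

Request:
apply_moves(deltas=[[0,0,0.06,0,0,0,1]])

```text
time_s: 26.2
ee_pos: [0.5088, 0.0067, 0.0997]
orientation: [0.738, 0.675, 0.001, 0.0]
wrist_force: [-1.8, 1.4, 10.3]
opening: -0.0001
grip_force: 4.8
```

Request:
apply_moves(deltas=[[0,0,0.06,0,0,0,1]])

```text
time_s: 26.28
ee_pos: [0.5089, 0.0068, 0.0986]
orientation: [0.738, 0.675, 0.001, 0.0]
wrist_force: [-3.6, 1.5, 10.2]
opening: -0.0003
grip_force: 5.3
```

Request:
apply_moves(deltas=[[0,0,0.06,0,0,0,1]])

```text
time_s: 26.37
ee_pos: [0.5089, 0.007, 0.0972]
orientation: [0.738, 0.675, 0.001, 0.0]
wrist_force: [-2.0, 2.5, 7.8]
opening: 0.0002
grip_force: 3.9
```

Request:
apply_moves(deltas=[[0,0,0.05,0,0,0,1]])

```text
time_s: 26.45
ee_pos: [0.5088, 0.0071, 0.0956]
orientation: [0.738, 0.675, 0.001, 0.0]
wrist_force: [-1.6, 2.4, 5.2]
opening: 0.0001
grip_force: 2.4
```

Request:
apply_moves(deltas=[[0,0,0.05,0,0,0,1]])

```text
time_s: 26.53
ee_pos: [0.5086, 0.0067, 0.0938]
orientation: [0.738, 0.675, 0.0, 0.0]
wrist_force: [0.4, -0.4, 0.6]
opening: -0.0002
grip_force: 0.0
```

Request:
apply_moves(deltas=[[0,0,0.05,0,0,0,1]])

```text
time_s: 26.62
ee_pos: [0.5086, 0.0066, 0.0925]
orientation: [0.738, 0.675, 0.0, 0.0]
wrist_force: [-0.5, 1.0, 9.9]
opening: 0.0
grip_force: 5.2
```

Request:
apply_moves(deltas=[[0,0,0.04,0,0,0,1]])

```text
time_s: 26.7
ee_pos: [0.5087, 0.0066, 0.092]
orientation: [0.738, 0.675, 0.001, 0.0]
wrist_force: [-4.1, 1.8, 12.9]
opening: -0.0002
grip_force: 6.5
```

Request:
apply_moves(deltas=[[0,0,-0.3,0,0,0,1],[0,0,-0.9,0,0,0,1],[0,0,-1,0,0,0,1],[0,0,-1,0,0,0,1],[0,0,-1,0,0,0,1],[0,-1,0,0,0,0,1],[0,-1,0,0,0,0,1],[0,0,0,0,0,0,1]])

```text
time_s: 27.37
ee_pos: [0.4544, 0.0115, 0.1963]
orientation: [0.738, 0.675, -0.001, -0.001]
wrist_force: [-1.4, 1.0, -0.1]
opening: -0.0002
grip_force: 0.0
```

```bash
python3 - <<'E'
from h import *
ims=[]
for n,(x,y) in {"scene":(190,90),"side":(190,110)}.items():
    f=ctrl.grab_frame(n)
    ims.append(cv2.resize(f["color"][y:y+150,x:x+130,::-1],(390,450),interpolation=cv2.INTER_CUBIC))
cv2.imwrite("pics/f.png",np.hstack(ims))
E
```

```text
(no output)
```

View pics/f.png

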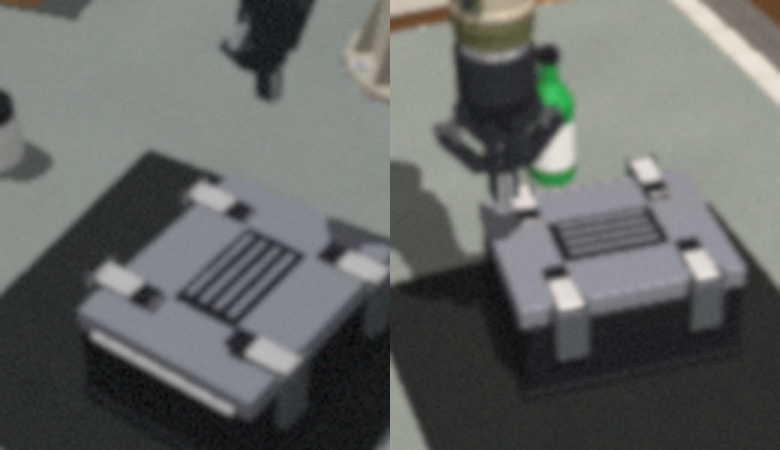

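The picture shows all four clips lying flat over the shut lid, at left-image crop positions (215,197), (125,285), (355,262) and (265,350). The gripper is clear of the case, so I hand the job in.

```bash
python3 -c "
from bench import ctrl
print(ctrl.sign_off())"
```

```text
the job is handed in; nothing more can be done
None
```

The lid is shut and all four clips are snapped down in the order front left, rear right, rear left, front right; the highest vertical force I read was 18.6 N, the gripper ended clear of the case, and the job was handed in at about 27 s with no verdict shown.

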